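# Push the used pot through the dish-return flap

## Task

Clear the used orange sauce pot from the dish-return shelf: push the green spring flap open with one finger and, while that finger holds it aside, gently push the pot along its guide rails and through with the other finger, so that it drops off the edge into the blue-floored tub and the flap swings shut behind it. Only push: do not pinch or lift the pot, do not let the flap press on the pot, and leave all the other things on the shelf and the counter where they stand.

Things in the scene. Friction and masses are not known exactly. Their poses are not given: they have to be found in the camera images.
- dish_return: Fixed open-topped aluminium unit on the counter, 365 x 220 mm, turned up to 0.4 rad. Origin: at counter height under the middle of the line where shelf and tub meet; +x is the way the pot goes (away from the robot), +y left, +z up. From x = -170 to 0 mm a solid flat shelf, top 75 mm above the counter. Steel guide rails on it, 8 mm high, along x at y = -34 and 34 mm, 64 mm clear between.
- shelf_edge (a point): Middle of the shelf's edge (x = 0, y = 0, 75 mm above the counter), where the shelf drops into the tub. Above the edge the flap closes the way. Beside it fixed aluminium screens, at x = 2 to 6 mm, cover y = -110 to -42 and 92 to 110 mm, with a post of 4 mm radius at y = 88 mm, up to 131 mm above the counter. All is open above.
- flap (a joint): Angle (rad) of the green upright flap: 0 shut, across the way; grows to a stop at 1.5 as it swings into the tub (+x) about a vertical hinge at x = 4, y = 84 mm of the unit. It is 120 mm long from hinge to free edge (shut: y = -36 mm), 4 mm thick, 79 to 124 mm above the counter. A spring shuts it in about a second: 0.016 N m when shut, 0.07 N m at 1.4 rad. It does not open towards the robot.
- flap_edge (a point): Middle of the flap's free edge, 102 mm above the counter; moves with the flap.
- tub_middle (a point): Point on the tub's blue floor at x = 100, y = 0 mm of the unit, 10 mm above the counter. The tub spans x = 0 to 190, y = -105 to 105 mm; its walls rise 100 mm above the counter.
- pot: The used sauce pot: a closed solid orange round pot, 56 mm diameter, 40 mm high, 80 to 170 g. Origin: centre of its underside, z up its axis. It stands on the shelf between the guide rails, its centre 78 to 120 mm before the edge. Pushed until its centre is past the edge, it tips and falls into the tub, where it may lie any way up.
- pot_middle (a point): Middle of the pot's body, on its axis 20 mm above its underside. Pushed slantwise the pot can jam on a rail; pushed near its top it tips.
- spice_jar: Small jar, 32 mm diameter, 50 mm high, standing on the shelf left of the rails (about x = -130, y = 88 mm of the unit). Leave alone. Origin: centre of its underside.
- ramekin: Small white bowl, 52 mm diameter, 30 mm high, standing on the shelf right of the rails (about x = -85, y = -76 mm of the unit). Leave alone. Origin: centre of its underside.
- bowl_stack: Stack of white bowls, 116 mm diameter, 88 mm high, on the counter to the left. Leave alone. Origin: centre of its underside.
- plate_stack: Stack of white plates, 170 mm diameter, 66 mm high, on the counter to the right. Leave alone. Origin: centre of its underside.
- tumbler: Glass tumbler, 66 mm diameter, 90 mm high, on the counter to the right. Leave alone. Origin: centre of its underside.
- spoon: Spoon lying on the counter to the left. Leave alone. Origin: its middle, on the counter.

How it is judged (in metres and radians):
On the way, in this order (a step that is already met when the one before it is completed fails the run):
1. a finger has pushed the flap open (over 0.35 rad) before the pot's middle reaches the edge (value of joint flap above 0.35 rad and contact force between the fingers and flap above 0.05 N and x of pot_middle in the frame of dish_return below -0.005 m).
2. the pot's middle goes past the edge while the flap is held open (over 0.5 rad) (value of joint flap above 0.5 rad and x of pot_middle in the frame of dish_return above 0.01 m), for 0.05 s.
At the end, for the whole second after the job is handed in: The pot rests in the tub (its middle less than 60 mm above the counter, inside the tub's walls, slower than 30 mm/s) and the flap is shut (under 0.08 rad) (x of pot_middle in the frame of dish_return between 0 and 0.19 m and y of pot_middle in the frame of dish_return between -0.105 and 0.105 m and height (world z) of pot_middle below 0.06 m and linear speed of pot below 0.03 m/s and value of joint flap below 0.08 rad); the robot touches nothing.
It fails at once if the pot is lifted (raised by more than 15 mm from standing on the shelf) (height (world z) of pot_middle above 0.11 m).
It fails at once if the pot is pinched or shoved hard (fingers press on it with over 15 N) (contact force between the fingers and pot above 15 N).
It fails at once if the flap presses on the pot (over 0.5 N) (contact force between flap and pot above 0.5 N).
It fails at once if any of the other things is moved by more than 15 mm (distance of any of spice_jar, ramekin, bowl_stack, plate_stack, tumbler, spoon from where it was at the start of the episode above 0.015 m).
It also fails if it takes over 35 s, if anything falls off the work surface, if the arm or the gripper's body presses on something with over 40 N, if the wrist force passes 120 N, or if a joint passes its speed limit or range.

## Robot

A 7-joint arm with a two-finger parallel gripper is mounted at the origin on the work surface. World frame = base frame: x ahead of the robot, y to its left, z up, the work surface at z = 0. Lengths are in m, angles in degrees, forces in N, time in s.
With the tool pointing down it reaches from about 0.425 to 0.875 m from the base axis. Payload 4.7 kg.
Tool frame: the origin (TCP) lies between the finger pads; the fingertips stand 8 mm ahead of it and the grasp point (between the pads) lies 11 mm behind it (env.tip_extent is the distance from the TCP to the fingertips, in m); z points along the fingers, y is the line along which they close (so a half turn about z gives the same grasp; the last joint's range is limited). The gripper opens to 87 mm and grips with 3 to 60 N. Pads are 19 mm wide; open, the fingers measure 117 mm over their backs; the gripper's body (75 mm by 190 mm) begins 51 mm behind the grasp point.
Start: joints at [75.235, 18.392, -4.016, 83.108, 1.295, 78.541, -3.26], TCP at [0.174, -0.626, 0.231] pointing down, gripper open.
Joint ranges: [-163.93, 163.93], [-17.29, 119.83], [-79.2, 71.16], [3.27, 140.29], [-89.18, 269.18], [5.43, 117.66], [-154.24, 154.24]. Speed limits (degrees/s): [147.25, 147.25, 180, 180, 180, 180, 180].

## Interface

Orientations are given as [roll, pitch, yaw] about the fixed x, y, z axes, in that order (R = Rz(yaw) Ry(pitch) Rx(roll)).
In Python, from cell import sensors, vision, workorder, env gives the robot as it stands.
- The arm moves only by the tool drive_tool, never from a script. Its argument "moves" is a list of rows, each an object of numbers: "x", "y", "z": the shift along the tool's x, y, z in mm; "rx", "ry", "rz": the turn, a rotation vector about the tool's x, y, z in rad; "fingers": the closure, from -1 (fully open) to 1 (shut). In form: [{"x": .., "y": .., "z": .., "rx": .., "ry": .., "rz": .., "fingers": ..}, ...]. A call has 1 to 20 rows; each row is the pose to reach, as a shift and turn from the pose commanded when the call began, along the tool's axes at that moment; what a row does not reach only later rows make up. A row lasts 1/8 s, in which the tool goes at most 62.5 mm and 10.7 degrees, less where a joint would pass 70% of its speed; a pose out of reach is approached as far as the arm can. A call with a gripper value outside its range is refused whole. The fingers move at their own pace and stop on an object; "force" is the grip in N (left out, the last holds). Time passes only in rows, so rows that repeat a pose let the fingers close. It gives the time, the measured TCP pose, the force, the opening and the grip force at its end, in the units of the state.
- sensors.get_obs(): the state, without advancing time (a new reading comes with each control period).
- vision.read_camera(name): name is "scene" or "top"; returns a dict with "image" (420x560x3 uint8, red, green, blue), "fx", "fy", "cx", "cy" (pixels), "R" (3x3) and "t" (3): a world point X has camera coordinates R X + t. Camera axes: x right, y down, z forward; pixel columns grow to the right and rows downward; lengths in m; the calibration is good to about 2 mm. A picture is of the moment at which its call begins. There is no depth.
- workorder.sign_off(): hands the job in; it is judged then, once.
The state is a dict: "time_s": time; "qpos": joint angles; "joint_velocities": joint speeds; "effort": joint torques, N m; "tool_pos": TCP position; "tool_rot": TCP orientation; "force": force on the tool from outside, world axes, zero at the start; "wrist_torque": the same for the moment, N m; "grip_width": finger opening in m; "grasp_force": force on a finger pad.
Only numpy, scipy, OpenCV 4.12 (cv2) and the standard library are available. Lean on these libraries where they do the work, as an engineer would, in place of code of your own. Each camera call takes 0.05 s, during which the arm holds its last target. There are 200 camera calls.

## Working session

There is one attempt and no reset: what is moved stays moved. The work goes in short steps, Python scripts to look and compute and a tool call to move; the robot and the scene stay as the last step left them, time stands still between calls to the robot, and variables do not carry over. Pictures are saved under pics/ and viewed, at most 12 in all, crops included, and the job is handed in when it is done.

Besides the shell and the picture viewer there is one more tool, called after "Emit:" as name(argument=value, ...), one argument or row to a line, values as JSON. drive_tool: Moves the arm, as the interface text tells. Its arguments: {"type":"object","properties":{"moves":{"type":"array"},"force":{"type":"number"}},"required":["moves"]}

```bash
mkdir -p pics; ls
python3 - <<'E'
from cell import sensors, vision, env
import cv2,numpy as np
print(sensors.get_obs(), env.tip_extent)
for n in("scene","top"):
    c=vision.read_camera(n); cv2.imwrite(f"pics/{n}0.png",c["image"][:,:,::-1])
    np.savez(f"{n}.npz",**c); print(n,c["fx"],c["cx"],c["cy"],-c["R"].T@c["t"])
E
```

```text
pics
{'time_s': 0.0, 'qpos': array([75.23338819, 18.44085371, -4.01613605, 83.17494321,  1.29457486,
       78.53990072, -3.25987146]), 'joint_velocities': array([ 0.0497176 ,  0.03131682, -0.0670786 ,  0.02739033,  0.04115997,
       -0.03380461,  0.06216463]), 'effort': array([ 8.35619267e-04, -4.91290784e+01, -4.03892091e-01, -3.12521982e+01,
       -6.40306226e-02,  4.37714683e-02,  1.86629445e-04]), 'tool_pos': array([ 0.17433605, -0.62562906,  0.22944088]), 'tool_rot': array([-1.79889524e+02,  5.08239495e-03,  1.55769847e+01]), 'force': array([-0.75798066, -0.25984933,  0.40666244]), 'wrist_torque': array([-0.01301272,  0.00847765,  0.04700888]), 'grasp_force': 0.0, 'grip_width': 0.08699251347389617} 0.008
scene 456.04921930311014 281.5371998686352 211.26647446553505 [ 1.2413848  -0.5523662   0.88192349]
top 533.2575144665336 277.4095297995664 208.7821573528866 [ 0.32052145 -0.0132753   1.71126846]
```

View pics/scene0.png

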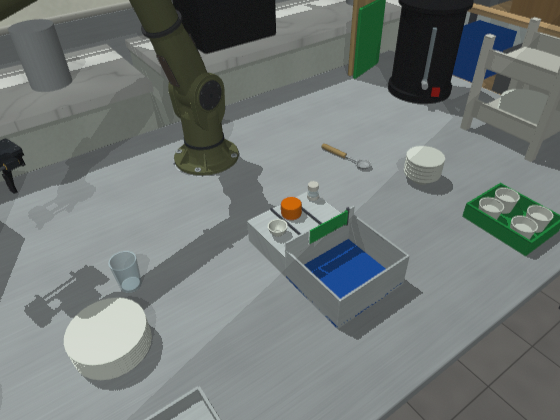

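View pics/top0.png

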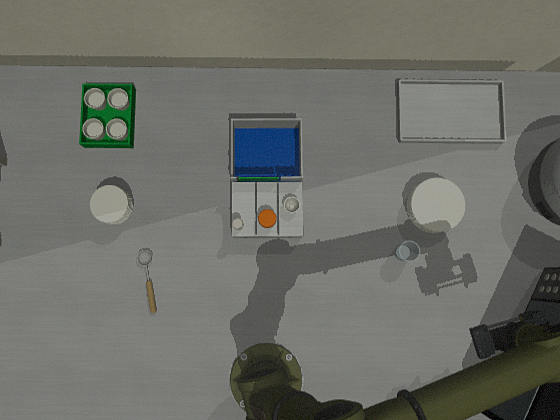

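The scene view shows the unit at (330,250), with the pot at (291,208) and the flap at (330,225). In the top view, +x is up: pot at (267,218), flap at (258,177), and the unit spans columns 230-302 and rows 115-237. Next I'll measure these.

```bash
cat > h.py <<'E'
import numpy as np,cv2
def load(n): return dict(np.load(f"{n}.npz"))
def ray(c,uv,z):
    d=c["R"].T@np.array([(uv[0]-c["cx"])/c["fx"],(uv[1]-c["cy"])/c["fy"],1]); o=-c["R"].T@c["t"]
    return o+d*(z-o[2])/d[2]
def proj(c,X):
    p=c["R"]@np.array(X)+c["t"]; return np.array([c["fx"]*p[0]/p[2]+c["cx"],c["fy"]*p[1]/p[2]+c["cy"]])
E
python3 - <<'E'
from h import *
for n in("top","scene"):
    c=load(n); im=c["image"]; hsv=cv2.cvtColor(im,cv2.COLOR_RGB2HSV)
    print(n)
    for k,lo,hi,zs in(("orange",(5,150,120),(18,255,255),(.115,.095)),("green",(50,100,40),(80,255,255),(.124,.102)),("blue",(105,150,60),(125,255,255),(.01,))):
        m=cv2.inRange(hsv,lo,hi)
        if n=="top": m[:, :200]=0; m[:,330:]=0; m[300:]=0
        else: m[:150]=0; m[:,450:]=0
        cs=max(cv2.findContours(m,0,1)[0],key=cv2.contourArea); r=cv2.minAreaRect(cs)
        mm=cv2.moments(cs); u=(mm["m10"]/mm["m00"],mm["m01"]/mm["m00"])
        print(k,np.round(u,1),cv2.boundingRect(cs),[ray(c,u,z).round(4) for z in zs])
        if k!="orange": print([(p.round(0),ray(c,p,zs[0]).round(3)) for p in cv2.boxPoints(r)])
    a=(im[100:250,215:320] if n=="top" else im[170:330,235:420])[:,:,::-1]
    cv2.imwrite(f"pics/{n}c.png",cv2.resize(a,None,fx=4 if n=="scene" else 4,fy=4 if n=="scene" else 4,interpolation=cv2.INTER_CUBIC)[:600])
E
```

```text
top
orange [266.9 217.8] (259, 210, 17, 17) [array([ 0.4924, -0.0022,  0.115 ]), array([ 0.4945, -0.0021,  0.095 ])]
green [257.  178.4] (238, 177, 41, 4) [array([0.6109, 0.0287, 0.124 ]), array([0.6149, 0.0293, 0.102 ])]
[(array([238., 177.], dtype=float32), array([0.615, 0.086, 0.124])), (array([278., 177.], dtype=float32), array([ 0.616, -0.035,  0.124])), (array([278., 180.], dtype=float32), array([ 0.607, -0.035,  0.124])), (array([238., 180.], dtype=float32), array([0.606, 0.086, 0.124]))]
blue [266.5 152. ] (235, 128, 64, 53) [array([0.7195, 0.0017, 0.01  ])]
[(array([235., 128.], dtype=float32), array([0.799, 0.106, 0.01 ])), (array([298., 128.], dtype=float32), array([ 0.801, -0.101,  0.01 ])), (array([298., 180.], dtype=float32), array([ 0.628, -0.101,  0.01 ])), (array([235., 180.], dtype=float32), array([0.626, 0.103, 0.01 ]))]
scene
orange [290.5 207.3] (281, 197, 20, 23) [array([ 0.5079, -0.0127,  0.115 ]), array([0.4887, 0.0013, 0.095 ])]
green [328.3 226.4] (310, 210, 38, 34) [array([0.6308, 0.0114, 0.124 ]), array([0.6131, 0.0278, 0.102 ])]
[(array([304., 233.], dtype=float32), array([ 0.613, -0.05 ,  0.124])), (array([346., 209.], dtype=float32), array([0.609, 0.089, 0.124])), (array([352., 220.], dtype=float32), array([0.65 , 0.073, 0.124])), (array([310., 244.], dtype=float32), array([ 0.652, -0.061,  0.124]))]
blue [344.2 267.7] (305, 239, 80, 59) [array([0.6826, 0.0277, 0.01  ])]
[(array([305., 264.], dtype=float32), array([ 0.613, -0.046,  0.01 ])), (array([358., 229.], dtype=float32), array([0.596, 0.156, 0.01 ])), (array([384., 268.], dtype=float32), array([0.746, 0.107, 0.01 ])), (array([331., 304.], dtype=float32), array([ 0.751, -0.075,  0.01 ]))]
```

View pics/topc.png

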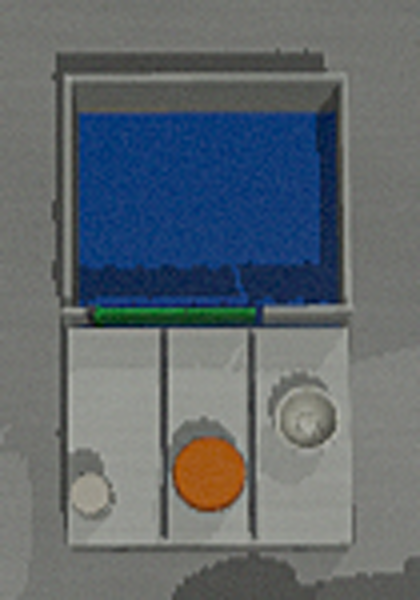

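View pics/scenec.png

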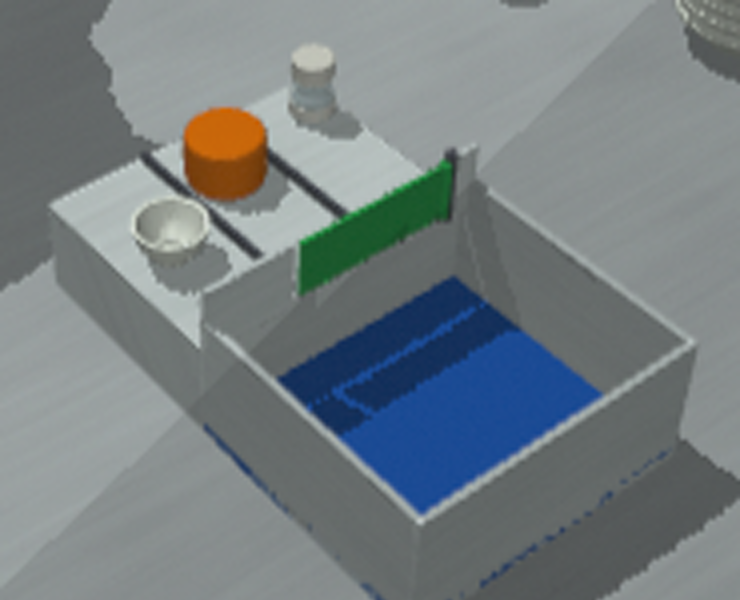

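The unit is nearly aligned with world x. In the crop, the rails run at columns 164 and 253 (rows 330-538), the near shelf corners are at (69,547) and (352,544), and the outer rim corners are at (66,75) and (347,75). The jar is at (90,493) and the ramekin at (305,417).

Run:
```python
from h import *
c=load("top")
P={"railL0":(164,330,.083),"railL1":(165.5,538,.083),"railR0":(251.5,330,.083),"railR1":(254,538,.083),"nearL":(69,547,.075),"nearR":(352,544,.075),"rimL":(66,75,.1),"rimR":(347,75,.1),"jar":(90,493,.125),"ram":(305,417,.105),"flapfree":(258,314,.124),"flaphinge":(92,314,.124),"scrR":(350,312,.131),"pot":(209.5,473,.115)}
for k,(u,v,z) in P.items(): print(k,ray(c,(215+(u-1.5)/4,100+(v-1.5)/4),z).round(4))
# two-view: scene pot centre / flap
s=load("scene")
print("edge flap scene", [ray(s,(235+u/4,170+v/4),z).round(4) for u,v,z in((299,241,.124),(299,293,.079),(452,163,.124),(225,130,.115),(145,155,.083),(258,256,.083),(422,522,.1),(692,343,.1),(50,208,.075))])
```

```text
railL0 [0.6067 0.034  0.083 ]
railL1 [0.4455 0.031  0.083 ]
railR0 [ 0.6073 -0.0337  0.083 ]
railR1 [ 0.446  -0.0366  0.083 ]
nearL [0.4387 0.1052 0.075 ]
nearR [ 0.4425 -0.1121  0.075 ]
rimL [0.804  0.1118 0.1   ]
rimR [ 0.8062 -0.1066  0.1   ]
jar [0.4755 0.0866 0.125 ]
ram [ 0.5367 -0.0745  0.105 ]
flapfree [ 0.6124 -0.0381  0.124 ]
flaphinge [0.6113 0.0872 0.124 ]
scrR [ 0.6132 -0.1072  0.131 ]
pot [ 0.4923 -0.0024  0.115 ]
edge flap scene [array([ 0.6141, -0.0334,  0.124 ]), array([ 0.6142, -0.0322,  0.079 ]), array([0.6157, 0.0897, 0.124 ]), array([0.4932, 0.0007, 0.115 ]), array([ 0.4506, -0.0354,  0.083 ]), array([ 0.5755, -0.0348,  0.083 ]), array([ 0.8062, -0.1016,  0.1   ]), array([0.8017, 0.1125, 0.1   ]), array([ 0.4493, -0.1116,  0.075 ])]
```

```bash
cat >> h.py <<'E'
from scipy.spatial.transform import Rotation as Ro
O=np.array([.6106,-.0005,0]); U=Ro.from_euler("z",.016)
def goal(px,py,pz,al=25,tau=-4):   # pusher corner at unit (px,py,pz) m
    R=U*Ro.from_euler("xyz",[180,0,90+al],degrees=True)*Ro.from_euler("x",tau,degrees=True)
    return O+U.apply([px,py,pz])-R.apply([-.0095,-.0435,.008]),R
def rel(p0,rpy,p,R):
    R0=Ro.from_euler("xyz",rpy,degrees=True)
    return (R0.inv().apply(p-p0)*1000).round(1),(R0.inv()*R).as_rotvec().round(3)
def corner(o):
    R=Ro.from_euler("xyz",o["tool_rot"],degrees=True); f=lambda v:(U.inv().apply(o["tool_pos"]+R.apply(v)-O)*1000).round(1)
    return "pusher",f([-.0095,-.0435,.008]),"lead in/out",f([-.0095,.0435,.008]),f([.0095,.0585,.008])
E
python3 - <<'E'
from h import *
from cell import sensors
o=sensors.get_obs(); p,R=goal(-.165,0,.20)
print(p,R.as_euler("xyz",degrees=True)); print(rel(o["tool_pos"],o["tool_rot"],p,R))
E
```

```text
[0.47999698 0.02412679 0.21101492] [ 1.76000000e+02 -1.27222187e-14  1.15916732e+02]
(array([ 468.9, -543.8,   19.4]), array([-0.052,  0.06 , -1.751]))
```

Emit:
drive_tool(
  moves=[
    {"x": 15,"y": -17,"z": 0,"rz": -0.06,"fingers": -1},
    {"x": 45,"y": -52,"z": 0,"rz": -0.17},
    {"x": 77,"y": -90,"z": 0,"rz": -0.3},
    {"x": 110,"y": -128,"z": 0,"rz": -0.42},
    {"x": 143,"y": -166,"z": 0,"rz": -0.54},
    {"x": 176,"y": -204,"z": 0,"rz": -0.66},
    {"x": 209,"y": -242,"z": 0,"rz": -0.78},
    {"x": 242,"y": -280,"z": 0,"rz": -0.9},
    {"x": 275,"y": -318,"z": 0,"rz": -1.03},
    {"x": 308,"y": -357,"z": 0,"rz": -1.15},
    {"x": 341,"y": -396,"z": 0,"rz": -1.27},
    {"x": 374,"y": -434,"z": 5,"rz": -1.4},
    {"x": 407,"y": -472,"z": 10,"rx": -0.02,"ry": 0.03,"rz": -1.52},
    {"x": 440,"y": -510,"z": 15,"rx": -0.04,"ry": 0.05,"rz": -1.64},
    {"x": 460,"y": -534,"z": 19,"rx": -0.052,"ry": 0.06,"rz": -1.72},
    {"x": 469,"y": -544,"z": 19,"rx": -0.052,"ry": 0.06,"rz": -1.751},
    {"x": 469,"y": -544,"z": 19,"rx": -0.052,"ry": 0.06,"rz": -1.751},
    {"x": 469,"y": -544,"z": 19,"rx": -0.052,"ry": 0.06,"rz": -1.751},
  ],
)

```text
invalid input at $.moves[0]: expected keys x, y, z, rx, ry, rz, fingers
```

Run:
```python
from h import *
from cell import sensors,vision
o=sensors.get_obs(); print(o["time_s"],o["tool_pos"],o["tool_rot"],o["force"],o["qpos"].round(0)); print(corner(o))
p,R=goal(-.165,0,.083); print(rel(o["tool_pos"],o["tool_rot"],p,R))
a=vision.read_camera("scene")["image"]; cv2.imwrite("pics/s1.png",cv2.resize(a[100:300,200:440,::-1],None,fx=3,fy=3,interpolation=cv2.INTER_CUBIC))
```

```text
0.1 [ 0.17432615 -0.6256717   0.22955747] [-1.79899271e+02  7.21769558e-03  1.55771050e+01] [-1.15961351  0.80380883  0.17053087] [75. 18. -4. 83.  1. 79. -3.]
('pusher', array([-466.4, -578.4,  221.6]), 'lead in/out', array([-444.4, -662.6,  221.5]), array([-422.2, -672.3,  221.5]))
(array([ 469. , -543.6,  136.4]), array([-0.052,  0.06 , -1.751]))
```

View pics/s1.png

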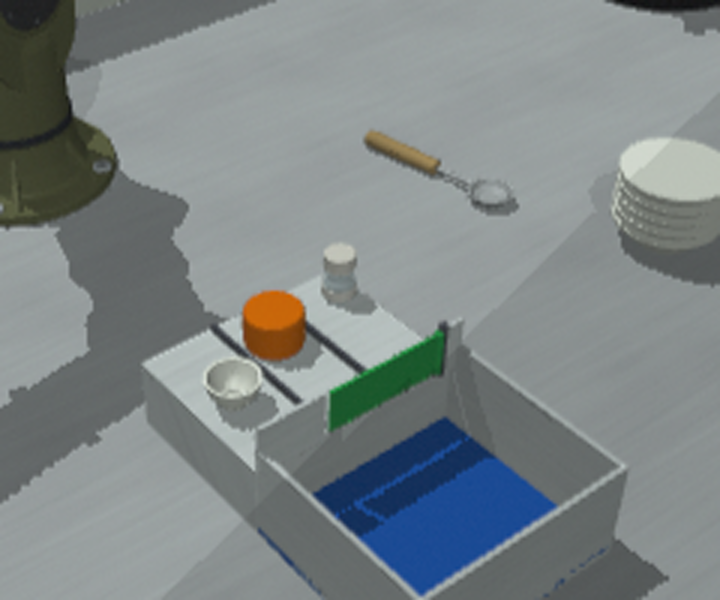

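The move was refused because every row needs all the keys. The picture shows the scene unchanged, with the pot at (274,325) and the flap at (385,380).

Emit:
drive_tool(
  moves=[
    {"x": 15,"y": -17,"z": 0,"rx": 0,"ry": 0,"rz": -0.06,"fingers": -1},
    {"x": 45,"y": -52,"z": 0,"rx": 0,"ry": 0,"rz": -0.17,"fingers": -1},
    {"x": 77,"y": -90,"z": 0,"rx": 0,"ry": 0,"rz": -0.3,"fingers": -1},
    {"x": 110,"y": -128,"z": 0,"rx": 0,"ry": 0,"rz": -0.42,"fingers": -1},
    {"x": 143,"y": -166,"z": 0,"rx": 0,"ry": 0,"rz": -0.54,"fingers": -1},
    {"x": 176,"y": -204,"z": 0,"rx": 0,"ry": 0,"rz": -0.66,"fingers": -1},
    {"x": 209,"y": -242,"z": 0,"rx": 0,"ry": 0,"rz": -0.78,"fingers": -1},
    {"x": 242,"y": -280,"z": 0,"rx": 0,"ry": 0,"rz": -0.9,"fingers": -1},
    {"x": 275,"y": -318,"z": 0,"rx": 0,"ry": 0,"rz": -1.03,"fingers": -1},
    {"x": 308,"y": -357,"z": 0,"rx": 0,"ry": 0,"rz": -1.15,"fingers": -1},
    {"x": 341,"y": -396,"z": 0,"rx": 0,"ry": 0,"rz": -1.27,"fingers": -1},
    {"x": 374,"y": -434,"z": 5,"rx": 0,"ry": 0,"rz": -1.4,"fingers": -1},
    {"x": 407,"y": -472,"z": 10,"rx": -0.02,"ry": 0.03,"rz": -1.52,"fingers": -1},
    {"x": 440,"y": -510,"z": 15,"rx": -0.04,"ry": 0.05,"rz": -1.64,"fingers": -1},
    {"x": 460,"y": -534,"z": 19,"rx": -0.052,"ry": 0.06,"rz": -1.72,"fingers": -1},
    {"x": 469,"y": -544,"z": 19,"rx": -0.052,"ry": 0.06,"rz": -1.751,"fingers": -1},
    {"x": 469,"y": -544,"z": 19,"rx": -0.052,"ry": 0.06,"rz": -1.751,"fingers": -1},
    {"x": 469,"y": -544,"z": 19,"rx": -0.052,"ry": 0.06,"rz": -1.751,"fingers": -1},
  ],
)

```text
time_s: 2.4
tool_pos: [0.4801, 0.0219, 0.2114]
tool_rot: [176.1, 0.1, 115.8]
force: [-0.3, -0.5, 0.2]
grip_width: 0.0872
grasp_force: 0.0
```

Run:
```python
from h import *
from cell import sensors,vision
o=sensors.get_obs(); print(o["tool_pos"],o["qpos"].round(0)); print(corner(o))
for z in(.12,.083):
  p,R=goal(-.165,0,z); print(rel(o["tool_pos"],o["tool_rot"],p,R))
a=vision.read_camera("scene")["image"]; cv2.imwrite("pics/s2.png",cv2.resize(a[100:300,200:440,::-1],None,fx=3,fy=3,interpolation=cv2.INTER_CUBIC))
```

```text
[0.48006985 0.0219463  0.21144877] [ 41.  -4. -43. 109.  -4.  70.  25.]
('pusher', array([-165. ,   -2.1,  200.5]), 'lead in/out', array([-86.3,  34.4, 206.5]), array([-80.7,  57.9, 207.5]))
(array([ 2.1, -4.7, 80.3]), array([-0.001,  0.002, -0.003]))
(array([  2.2,  -7.2, 117.2]), array([-0.001,  0.002, -0.003]))
```

View pics/s2.png

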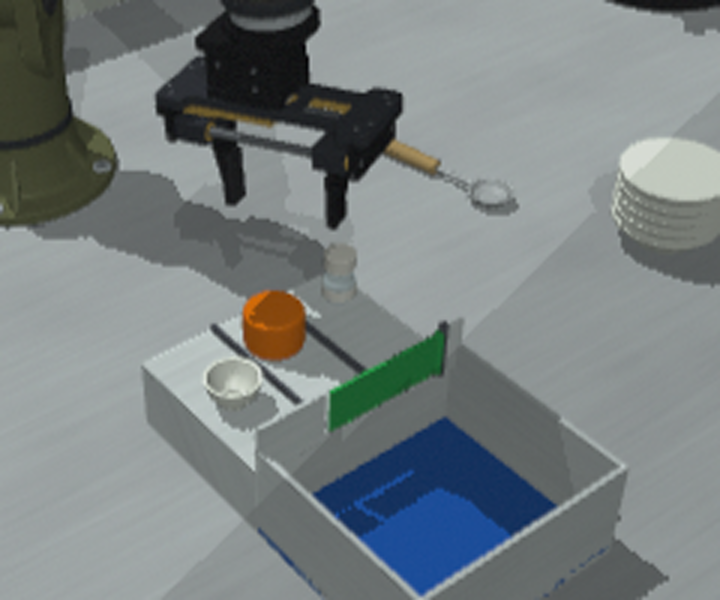

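The fingers hang clear above the shelf, with tips at (233,200) behind the pot and (336,222) to its left. Now I'll lower them.

Emit:
drive_tool(
  moves=[
    {"x": 2,"y": -1,"z": 25,"rx": 0,"ry": 0,"rz": 0,"fingers": -1},
    {"x": 2,"y": -3,"z": 50,"rx": 0,"ry": 0,"rz": 0,"fingers": -1},
    {"x": 2,"y": -5,"z": 75,"rx": 0,"ry": 0,"rz": 0,"fingers": -1},
    {"x": 2,"y": -6,"z": 95,"rx": 0,"ry": 0,"rz": 0,"fingers": -1},
    {"x": 2,"y": -7,"z": 108,"rx": 0,"ry": 0,"rz": 0,"fingers": -1},
    {"x": 2,"y": -7,"z": 115,"rx": 0,"ry": 0,"rz": 0,"fingers": -1},
    {"x": 2,"y": -7,"z": 115,"rx": 0,"ry": 0,"rz": 0,"fingers": -1},
    {"x": 2,"y": -7,"z": 115,"rx": 0,"ry": 0,"rz": 0,"fingers": -1},
  ],
)

```text
time_s: 3.45
tool_pos: [0.4809, 0.0258, 0.097]
tool_rot: [176.0, 0.1, 115.9]
force: [0.7, -0.4, 0.2]
grip_width: 0.0873
grasp_force: 0.0
```

Run:
```python
from h import *
from cell import sensors,vision
o=sensors.get_obs(); print(o["time_s"],o["tool_pos"],o["qpos"].round(0),o["force"]); print(corner(o))
for x in(-.15,-.1,-.05,-.01):
  p,R=goal(x,0,.083); print(rel(o["tool_pos"],o["tool_rot"],p,R))
a=vision.read_camera("scene")["image"]; cv2.imwrite("pics/s3.png",cv2.resize(a[100:300,200:440,::-1],None,fx=3,fy=3,interpolation=cv2.INTER_CUBIC))
```

```text
3.45 [0.4808869  0.02581764 0.09697145] [ 39.   4. -45. 117.   2.  56.  19.] [ 0.6560417  -0.42115293  0.19103118]
('pusher', array([-164.1,    1.6,   85.9]), 'lead in/out', array([-85.4,  38.4,  92.1]), array([-79.9,  61.9,  93.1]))
(array([-7.5, 11.8,  3.8]), array([0.001, 0.002, 0.   ]))
(array([-28.6,  57. ,   7. ]), array([0.001, 0.002, 0.   ]))
(array([-49.8, 102.2,  10.3]), array([0.001, 0.002, 0.   ]))
(array([-66.7, 138.4,  12.9]), array([0.001, 0.002, 0.   ]))
```

View pics/s3.png

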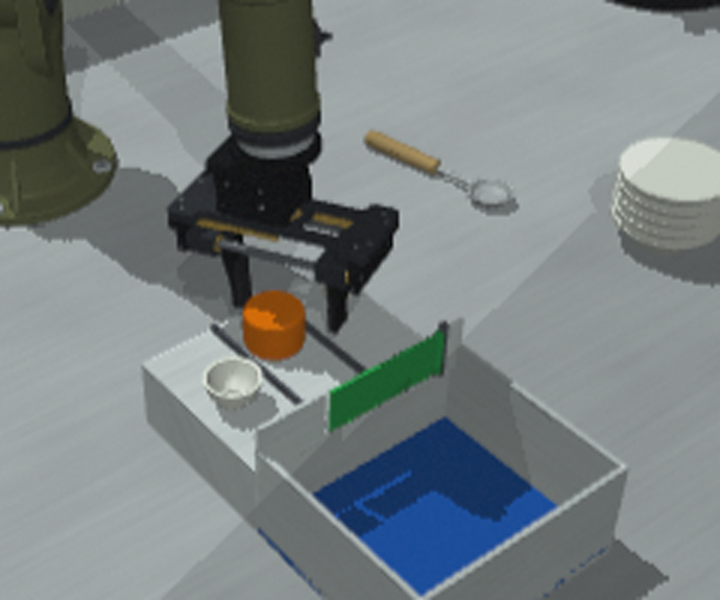

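Both fingers are down: the pusher is just behind the pot at (240,300) and the lead finger is left of the rail at (338,325). I'll push gently along the rails.

Emit:
drive_tool(
  moves=[
    {"x": -4,"y": 6,"z": 0.5,"rx": 0,"ry": 0,"rz": 0,"fingers": -1},
    {"x": -7,"y": 12,"z": 1,"rx": 0,"ry": 0,"rz": 0,"fingers": -1},
    {"x": -9,"y": 15.5,"z": 1.5,"rx": 0,"ry": 0,"rz": 0,"fingers": -1},
    {"x": -11,"y": 19.5,"z": 2,"rx": 0,"ry": 0,"rz": 0,"fingers": -1},
    {"x": -13,"y": 24,"z": 2.5,"rx": 0,"ry": 0,"rz": 0,"fingers": -1},
    {"x": -15,"y": 28,"z": 2.5,"rx": 0,"ry": 0,"rz": 0,"fingers": -1},
    {"x": -17,"y": 32.5,"z": 3,"rx": 0,"ry": 0,"rz": 0,"fingers": -1},
    {"x": -19,"y": 37,"z": 3.5,"rx": 0,"ry": 0,"rz": 0,"fingers": -1},
    {"x": -21.5,"y": 42,"z": 4,"rx": 0,"ry": 0,"rz": 0,"fingers": -1},
    {"x": -24,"y": 47,"z": 4.5,"rx": 0,"ry": 0,"rz": 0,"fingers": -1},
    {"x": -26,"y": 52,"z": 5,"rx": 0,"ry": 0,"rz": 0,"fingers": -1},
    {"x": -28.5,"y": 57,"z": 5,"rx": 0,"ry": 0,"rz": 0,"fingers": -1},
  ],
)

```text
time_s: 5.0
tool_pos: [0.5446, 0.0252, 0.0952]
tool_rot: [176.0, 0.1, 115.9]
force: [-1.6, -0.5, 0.5]
grip_width: 0.0869
grasp_force: 0.3
```

Run:
```python
from h import *
from cell import sensors,vision
o=sensors.get_obs(); print(o["time_s"],o["tool_pos"],o["tool_rot"],o["force"]); print(corner(o))
for x in(-.07,-.05,-.01):
  p,R=goal(x,0,.085); print(rel(o["tool_pos"],o["tool_rot"],p,R))
a=vision.read_camera("scene")["image"]; cv2.imwrite("pics/s4.png",cv2.resize(a[100:300,200:440,::-1],None,fx=3,fy=3,interpolation=cv2.INTER_CUBIC))
```

```text
5.0 [0.5445795  0.02522604 0.09523488] [1.76017063e+02 8.19899418e-02 1.15944499e+02] [-1.57797298 -0.45146386  0.47551174]
('pusher', array([-100.4,    0. ,   84.2]), 'lead in/out', array([-21.8,  36.8,  90.3]), array([-16.2,  60.3,  91.3]))
(array([-12.9,  27.5,   1.2]), array([-0.   ,  0.001,  0.001]))
(array([-21.4,  45.6,   2.4]), array([-0.   ,  0.001,  0.001]))
(array([-38.3,  81.7,   5. ]), array([-0.   ,  0.001,  0.001]))
```

View pics/s4.png

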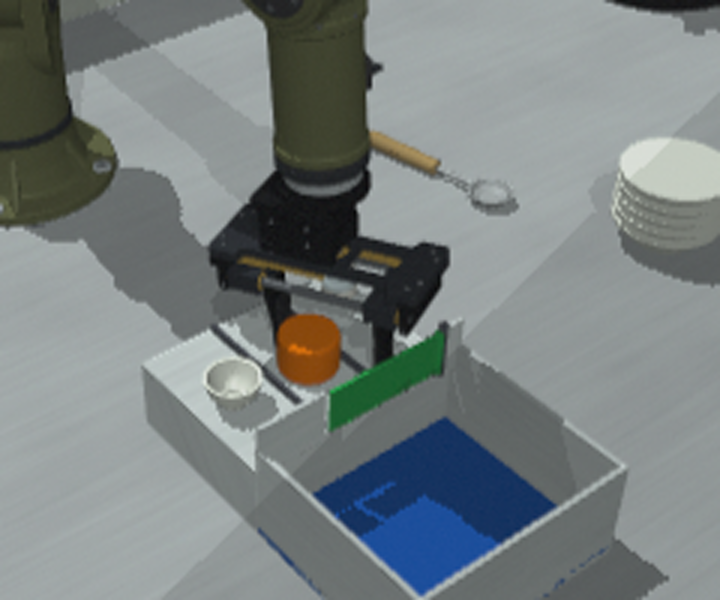

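The pot is upright and moving along the rails, now at (310,350), and the lead finger is about to reach the flap at (385,360). I'll continue.

Emit:
drive_tool(
  moves=[
    {"x": -2,"y": 4.5,"z": 0,"rx": 0,"ry": 0,"rz": 0,"fingers": -1},
    {"x": -4,"y": 9,"z": 0,"rx": 0,"ry": 0,"rz": 0,"fingers": -1},
    {"x": -6.5,"y": 13.5,"z": 0.5,"rx": 0,"ry": 0,"rz": 0,"fingers": -1},
    {"x": -8.5,"y": 18,"z": 0.5,"rx": 0,"ry": 0,"rz": 0,"fingers": -1},
    {"x": -10.5,"y": 22.5,"z": 1,"rx": 0,"ry": 0,"rz": 0,"fingers": -1},
    {"x": -12.5,"y": 27,"z": 1,"rx": 0,"ry": 0,"rz": 0,"fingers": -1},
    {"x": -15,"y": 32,"z": 1.5,"rx": 0,"ry": 0,"rz": 0,"fingers": -1},
    {"x": -17,"y": 36.5,"z": 2,"rx": 0,"ry": 0,"rz": 0,"fingers": -1},
    {"x": -19,"y": 41,"z": 2,"rx": 0,"ry": 0,"rz": 0,"fingers": -1},
    {"x": -21.5,"y": 45.5,"z": 2.5,"rx": 0,"ry": 0,"rz": 0,"fingers": -1},
  ],
)

```text
time_s: 6.3
tool_pos: [0.5948, 0.0258, 0.096]
tool_rot: [176.0, 0.1, 115.9]
force: [-1.9, -0.6, 0.8]
grip_width: 0.0869
grasp_force: 1.3
```

Run:
```python
from h import *
from cell import sensors,vision
o=sensors.get_obs(); print(o["time_s"],o["tool_pos"],o["tool_rot"],o["force"]); print(corner(o))
for x in(-.03,-.01,0):
  p,R=goal(x,0,.085); print(rel(o["tool_pos"],o["tool_rot"],p,R))
a=vision.read_camera("scene")["image"]; cv2.imwrite("pics/s5.png",cv2.resize(a[100:300,200:440,::-1],None,fx=3,fy=3,interpolation=cv2.INTER_CUBIC))
```

```text
6.3 [0.59484381 0.02577915 0.09596251] [1.76026771e+02 8.39264060e-02 1.15941220e+02] [-1.85173667 -0.61191738  0.80200079]
('pusher', array([-50.1,  -0.2,  85. ]), 'lead in/out', array([28.5, 36.5, 91. ]), array([34. , 60.1, 92. ]))
(array([-8.4, 18.3,  1.2]), array([-0.   ,  0.001,  0.001]))
(array([-16.8,  36.4,   2.5]), array([-0.   ,  0.001,  0.001]))
(array([-21. ,  45.4,   3.1]), array([-0.   ,  0.001,  0.001]))
```

View pics/s5.png

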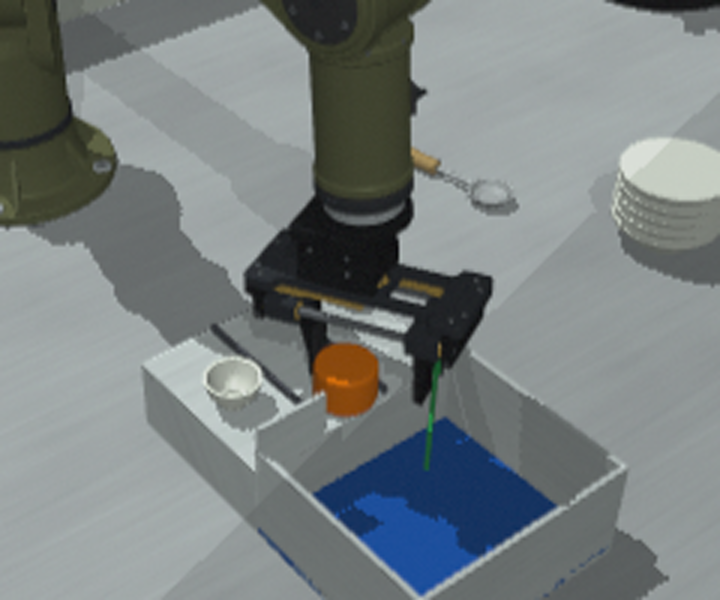

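The flap is held wide open (edge-on at (432,415)) and the pot is at (346,380), just before the edge. Now I'll push it over and hold.

Emit:
drive_tool(
  moves=[
    {"x": -2,"y": 4.5,"z": 0,"rx": 0,"ry": 0,"rz": 0,"fingers": -1},
    {"x": -4,"y": 9,"z": 0.5,"rx": 0,"ry": 0,"rz": 0,"fingers": -1},
    {"x": -6.5,"y": 13.5,"z": 0.5,"rx": 0,"ry": 0,"rz": 0,"fingers": -1},
    {"x": -8.5,"y": 18,"z": 1,"rx": 0,"ry": 0,"rz": 0,"fingers": -1},
    {"x": -10.5,"y": 22.5,"z": 1.5,"rx": 0,"ry": 0,"rz": 0,"fingers": -1},
    {"x": -12.5,"y": 27,"z": 1.5,"rx": 0,"ry": 0,"rz": 0,"fingers": -1},
    {"x": -15,"y": 32,"z": 2,"rx": 0,"ry": 0,"rz": 0,"fingers": -1},
    {"x": -17,"y": 36.5,"z": 2.5,"rx": 0,"ry": 0,"rz": 0,"fingers": -1},
    {"x": -19,"y": 41,"z": 3,"rx": 0,"ry": 0,"rz": 0,"fingers": -1},
    {"x": -19,"y": 41,"z": 3,"rx": 0,"ry": 0,"rz": 0,"fingers": -1},
    {"x": -19,"y": 41,"z": 3,"rx": 0,"ry": 0,"rz": 0,"fingers": -1},
    {"x": -19,"y": 41,"z": 3,"rx": 0,"ry": 0,"rz": 0,"fingers": -1},
  ],
)

```text
time_s: 7.85
tool_pos: [0.64, 0.0266, 0.0961]
tool_rot: [176.0, 0.1, 115.9]
force: [0.6, -0.5, -0.4]
grip_width: 0.087
grasp_force: 0.4
```

Run:
```python
from h import *
from cell import sensors,vision
o=sensors.get_obs(); print(o["time_s"],o["tool_pos"],o["force"]); print(corner(o))
a=vision.read_camera("scene")["image"]; cv2.imwrite("pics/s6.png",cv2.resize(a[100:300,200:440,::-1],None,fx=3,fy=3,interpolation=cv2.INTER_CUBIC))
```

```text
7.85 [0.64002442 0.02655215 0.09605409] [ 0.63220564 -0.47421021 -0.35520243]
('pusher', array([-4.9, -0.2, 85.1]), 'lead in/out', array([73.7, 36.5, 91.1]), array([79.2, 60.1, 92.1]))
```

View pics/s6.png

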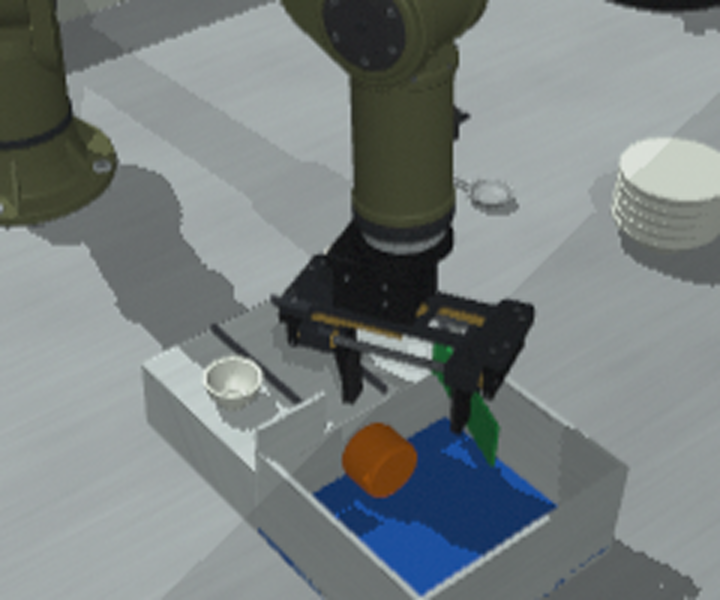

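The pot is in the tub, on its side at (380,460), and the flap is held open at (480,430). Before letting the flap go, I'll check the pot's height across the two views.

Run:
```python
from h import *
from cell import vision
P=[];U2=[]
for n in("scene","top"):
    c=vision.read_camera(n); m=cv2.inRange(cv2.cvtColor(c["image"],cv2.COLOR_RGB2HSV),(5,150,60),(18,255,255)); m[:100]=0; m[:,:200]=0;m[:,400:]=0;m[260:]=0
    k=max(cv2.findContours(m,0,1)[0],key=cv2.contourArea); q=cv2.moments(k); u=np.array([q["m10"]/q["m00"],q["m01"]/q["m00"]])
    K=np.array([[c["fx"],0,c["cx"]],[0,c["fy"],c["cy"]],[0,0,1]]); P.append(K@np.c_[c["R"],c["t"]]); U2.append(u); print(n,u,cv2.contourArea(k),cv2.boundingRect(k))
X=cv2.triangulatePoints(P[0],P[1],U2[0],U2[1]).ravel(); X=X[:3]/X[3]; print(X,U.inv().apply(X-O))
```

```text
scene [326.02852853 251.0985986 ] 333.0 (314, 241, 25, 19)Traceback (most recent call last):
  File "<stdin>", line 6, in <module>
ValueError: max() iterable argument is empty
```

```bash
python3 - <<'E'
from h import *
c=load("scene")
for z in(.03,.038,.05,.06): print(z,(U.inv().apply(ray(c,(326.5,253.5),z)-O)*1000).round(0))
for q in((0,-.104,.01),(0,.105,.01),(.19,-.1,.01)): print(proj(c,O+U.apply(q)).round(0))
E
python3 - <<'E'
from h import *
from cell import vision
c=vision.read_camera("scene"); a=c["image"][215:290,290:380,::-1]; cv2.imwrite("pics/s7.png",cv2.resize(a,None,fx=8,fy=8,interpolation=cv2.INTER_CUBIC))
E
```

```text
0.03 [21. 11. 30.]
0.038 [27.  5. 38.]
0.05 [35. -3. 50.]
0.06 [42. -9. 60.]
[286. 274.]
[347. 239.]
[338. 323.]
```

View pics/s7.png

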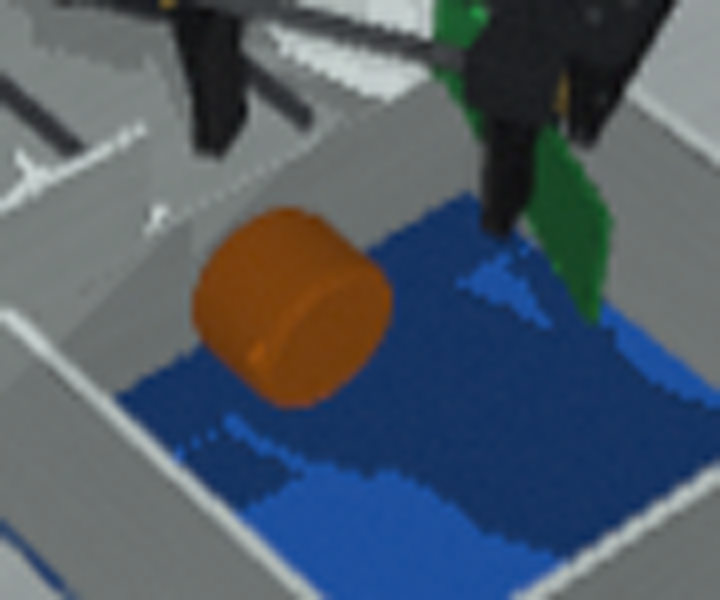

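The pot lies on its side against the shelf wall (unit x about 25, y about 5 mm). Its top is about 66 mm high, below the flap's lower edge at 79 mm. I'll back out along the same line, then lift.

Emit:
drive_tool(
  moves=[
    {"x": 2.5,"y": -5.5,"z": -0.5,"rx": 0,"ry": 0,"rz": 0,"fingers": -1},
    {"x": 6.5,"y": -14,"z": -1,"rx": 0,"ry": 0,"rz": 0,"fingers": -1},
    {"x": 11,"y": -24,"z": -2,"rx": 0,"ry": 0,"rz": 0,"fingers": -1},
    {"x": 16,"y": -34,"z": -2.5,"rx": 0,"ry": 0,"rz": 0,"fingers": -1},
    {"x": 20.5,"y": -44,"z": -3,"rx": 0,"ry": 0,"rz": 0,"fingers": -1},
    {"x": 25,"y": -54,"z": -4,"rx": 0,"ry": 0,"rz": 0,"fingers": -1},
    {"x": 29.5,"y": -63,"z": -4.5,"rx": 0,"ry": 0,"rz": 0,"fingers": -1},
    {"x": 34,"y": -72,"z": -5,"rx": 0,"ry": 0,"rz": 0,"fingers": -1},
    {"x": 38,"y": -81,"z": -6,"rx": 0,"ry": 0,"rz": 0,"fingers": -1},
    {"x": 42.5,"y": -90,"z": -6.5,"rx": 0,"ry": 0,"rz": 0,"fingers": -1},
    {"x": 47,"y": -100,"z": -7.5,"rx": 0,"ry": 0,"rz": 0,"fingers": -1},
    {"x": 49,"y": -105,"z": -15,"rx": 0,"ry": 0,"rz": 0,"fingers": -1},
    {"x": 49,"y": -106,"z": -35,"rx": 0,"ry": 0,"rz": 0,"fingers": -1},
    {"x": 49,"y": -108,"z": -60,"rx": 0,"ry": 0,"rz": 0,"fingers": -1},
    {"x": 49,"y": -110,"z": -90,"rx": 0,"ry": 0,"rz": 0,"fingers": -1},
    {"x": 49,"y": -110,"z": -100,"rx": 0,"ry": 0,"rz": 0,"fingers": -1},
    {"x": 49,"y": -110,"z": -100,"rx": 0,"ry": 0,"rz": 0,"fingers": -1},
    {"x": 49,"y": -110,"z": -100,"rx": 0,"ry": 0,"rz": 0,"fingers": -1},
  ],
)

```text
time_s: 10.3
tool_pos: [0.5128, 0.0199, 0.1868]
tool_rot: [176.1, 0.0, 115.9]
force: [-1.1, -0.5, 0.3]
grip_width: 0.087
grasp_force: 0.0
```

Run:
```python
from h import *
from cell import sensors,vision
o=sensors.get_obs(); print(o["time_s"],o["force"],corner(o))
a=vision.read_camera("scene")["image"]; cv2.imwrite("pics/s8.png",cv2.resize(a[100:300,200:440,::-1],None,fx=3,fy=3,interpolation=cv2.INTER_CUBIC))
```

```text
10.3 [-1.10835378 -0.529195    0.28517686] ('pusher', array([-132.2,   -4.8,  175.9]), 'lead in/out', array([-53.6,  32. , 181.8]), array([-48.1,  55.5, 182.8]))
```

View pics/s8.png

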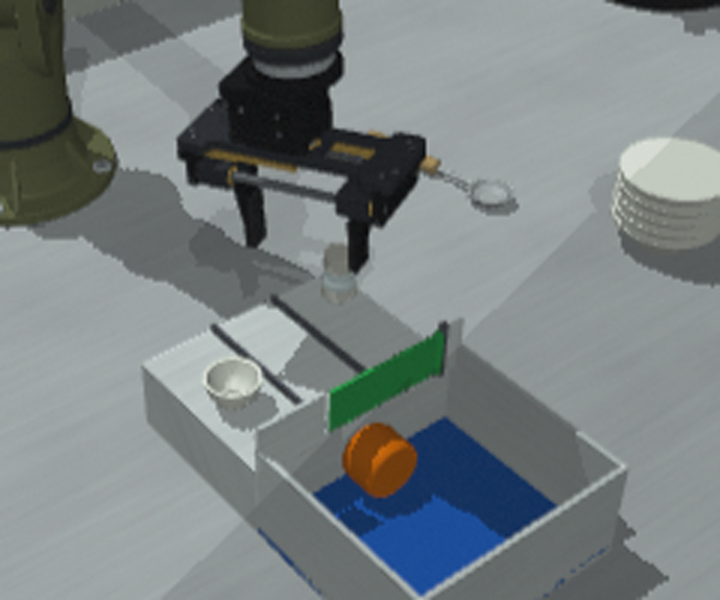

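The flap is shut, filling the gap at (387,380) as it did at the start. The pot rests in the tub at (380,460), and the jar and ramekin stand where they were.

```bash
python3 -c "
from cell import workorder
print(workorder.sign_off())"
```

```text
the job is handed in; nothing more can be done
None
```

The pot is in the tub, the flap has swung shut behind it, the jar, ramekin and other things in view stand where they were, and the job is handed in; sign-off returned no verdict.

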